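# Move the wheel's battery pack to the charger

## Robot

A 6-joint arm with a two-finger parallel gripper is mounted at the origin on the work surface. World frame = base frame: x ahead of the robot, y to its left, z up, the work surface at z = 0. Lengths are in m, angles in rad, forces in N, time in s.
With the tool pointing down it reaches from about 0.325 to 0.75 m from the base axis. Payload 7.6 kg.
Tool frame: the origin (TCP) lies midway between the tips of the shut fingers; the grasp point (between the pads) lies 19 mm behind it; z points along the fingers, y is the direction in which the jaws open and shut (so a half turn about z gives the same grasp; the last joint's range is limited). The gripper opens to 85 mm and grips with 20 to 120 N. Pads are 22 mm wide; open, the fingers measure 114 mm over their backs; the gripper's body (76 mm by 85 mm) begins 54 mm behind the grasp point. The pads swing forward as they close: fully open they stand 13 mm farther back than shut.
Start: joints at [-1.3, 0.052, 1.401, -0, 1.689, -0.07], TCP at [0.176, -0.495, 0.231] pointing down, gripper open.
Joint ranges: [-2.9, 2.9], [-0.91, 2.17], [0.12, 2.37], [-1.06, 4.2], [0.26, 2.73], [-2.93, 2.93]. Speed limits (rad/s): [2.57, 2.57, 3.01, 3.14, 3.14, 3.14].

## Interface

Orientations are given as a unit quaternion [x, y, z, w].
In Python, from station import telemetry, snapshot, get_calibration, ctrl gives the robot as it stands.
- The arm moves only by the tool apply_moves, never from a script. Its argument "rows" is a list of rows, each a list of 3 entries, a list of its own where there are three numbers: the shift along the tool's x, y, z in units of 25 mm (1.0 is 25 mm), then the turn, a rotation vector about the tool's x, y, z in units of 5 degrees (1.0 is 5 degrees), then the opening in per cent of the stroke, from 0 (shut) to 100 (fully open). In form: [[[dx, dy, dz], [wx, wy, wz], grip], ...]. A call has 1 to 12 rows; each row is the pose to reach, as a shift and turn from the pose commanded when the call began, along the tool's axes at that moment; what a row does not reach only later rows make up. A row lasts 1/12 s, in which the tool goes at most 41.7 mm and 7.16 degrees, less where a joint would pass 70% of its speed; a pose out of reach is approached as far as the arm can. A call with a gripper value outside its range is refused whole. The fingers move at their own pace and stop on an object; "force" is the grip in N (left out, the last holds). Time passes only in rows, so rows that repeat a pose let the fingers close. It gives the time, the measured TCP pose, the force and the opening at its end, in the units of the state.
- telemetry.observe(): the state, without advancing time (a new reading comes with each control period).
- snapshot(name): name is "scene" or "top"; returns the picture (384x512x3 uint8, red, green, blue); there is no depth.
- get_calibration(name): a dict with "fovy" (degrees; the focal length in pixels is half the picture's height over the tangent of half this angle, whatever the lens; pixels are square), "cx", "cy" (the principal point, pixels), "dist_coeffs" ([k1, k2, p1, p2, k3] as OpenCV has them; the pictures are not rectified), "R" (3x3) and "t" (3): a world point X has camera coordinates R X + t. Camera axes: x right, y down, z forward; pixel columns grow to the right and rows downward; lengths in m; the calibration is good to about 2 mm. A picture is of the moment at which its call begins. get_calibration takes no time and is no camera call.
- ctrl.finish_job(): hands the job in, once; it reports no verdict.
The state is a dict: "time_s": time; "joints": joint angles; "joint_velocities": joint speeds; "effort": joint torques, N m; "eef_pos": TCP position; "ee_rot": TCP orientation; "ft_force": force on the tool from outside, world axes, zero at the start; "moment": the same for the moment, N m; "opening": finger opening in m.
Only numpy, scipy, OpenCV 4.12 (cv2) and the standard library are available. Lean on these libraries where they do the work, as an engineer would, in place of code of your own. Each camera call takes 0.05 s, during which the arm holds its last target. There are 200 camera calls.

## Task

Take the battery pack out of the tabletop pottery wheel: squeeze its snap tab in and, keeping it in, lift the pack gently straight out without straining it against the bay or the catch. Then put it in the charger's cradle the same way round and press it down gently, without forcing it, until it is fully home and its tab has snapped back out to latch it there; let go and leave the other things on the table alone.

Things in the scene. Friction and masses are not known exactly. Their poses are not given: they have to be found in the camera images.
- wheel: Fixed white cordless tabletop pottery wheel: base 250 x 240 mm, round splash pan 274 mm across and 85 mm high, metal wheel head with its top 97 mm up. Origin: centre of the base on the table, z up. Its grey battery bay stands on the table, centred 200 mm along this frame's -y, axes parallel to the wheel's.
- bay (a point): Centre of the floor of the wheel's battery bay, 10 mm above the table. The bay is an open-topped grey well, 68 (x) x 94 (y) mm outside, 46.4 x 72.4 mm inside, rim 55 mm above the table, with a 45 degree lead-in over the top 4 mm. On its +x side it has the catch: a lip 8.5 mm high at the rim with a pocket below it.
- pack: Loose battery pack, an upright block 44 (x) x 70 (y) x 96 (z) mm, 0.3 to 0.55 kg, black below, grey above. Origin: centre of its underside; z up; +x is the face with the snap tab. It starts latched in the wheel's bay, standing on the floor of the well with its axes parallel to the wheel's, its top 51 mm above the rim, with 1.2 mm of play on each side.
- tab_face (a point): Middle of the outer face of the pack's snap tab: a grey ribbed plate 28 (y) x 32 (z) mm, 7 mm proud of the pack's +x face at rest, centred 74 mm above the pack's underside. It moves straight in along the pack's -x. Tab face to the plain opposite face: 51 mm at rest, 45.5 mm with the tab fully in. Squeezing those two frees the pack.
- barb (a point): Outer top edge of the tab's barb as it is at rest (a point fixed to the pack, 35 mm above its underside, 4 mm outside the +x face). The barb moves with the tab; it hooks under the lip of the well with 1.5 mm of vertical play.
- tab (a joint): How far the tab is pressed in, m: 0 at rest, 0.0055 fully in. The barb clears the lip from about 0.003. Its spring takes 2 N to start and 6 N fully in; it springs out when let go. The barb's underside is sloped: a free pack pressed straight down on its top into a well snaps in by itself (under 20 N in the cradle). With the pack not home, the barb rubs on the lip and the tab stays in.
- charger: Fixed grey charger: base plate 150 x 170 mm, 8 mm thick, a raised strip 38 mm high along its -x edge. Origin: centre of its underside, z up. On it stands the grey cradle, a well like the wheel's bay, centred 2 mm along this frame's +x, axes parallel to the charger's.
- seat (a point): Point on the base plate, 8 mm above the table, straight below the centre of the cradle. The cradle's well is the same as the wheel's bay (45 mm from rim to floor, lead-in, catch on its +x side). It sits on a stiff height column wherever it was last left, not to be forced down: its floor is 20 to 42 mm, its rim 65 to 87 mm above the table; the actual height is not reported.
- bowl: Clay bowl standing on the wheel head, 110 mm across, 50 mm high; origin under its centre. Bystander.
- jar: Glaze jar, 60 mm across, 85 mm high, beside the charger; origin under its centre. Bystander.
- rib: Flat wooden shaping rib, 55 x 100 x 8 mm, lying near the battery bay; origin under its centre. Bystander.
- brush: Glaze brush lying on the far side of the table; origin under it. Bystander.
- mug: White mug, 80 mm across, 90 mm high, far side of the table; origin under its centre. Bystander.
- slip: White slip bottle, 56 mm across, 140 mm high, far right of the table; origin under its centre. Bystander.
- plunger (a joint): How far the sprung brass contact button in the middle of the cradle's floor is pressed down, m: 0 at rest, when it stands 8 mm above that floor; 0.008 with the pack on the floor, about 0.0065 with it latched. It takes 6.5 N to start, 9.5 N fully down, more than the pack weighs, so it lifts a pack that is not latched.

How it is judged:
On the way:
1. the pack is lifted clear of the wheel's bay, upright (z of pack in the frame of wheel above 0.062 m and angle between pack's own z axis and vertical below 0.3 rad), for 0.2 s.
At the end, for the whole second after the job is handed in: The pack stands upright (within 0.06 rad) in the charger's cradle, centred within 5 mm, holding the contact button at least 5 mm down, its tab sprung out (pressed in less than 1.5 mm) and so latched under the lip, at rest (x of pack in the frame of charger between -0.003 and 0.007 m and y of pack in the frame of charger between -0.005 and 0.005 m and angle between pack's own z axis and vertical below 0.06 rad and value of joint tab below 0.0015 m and linear speed of pack below 0.02 m/s and value of joint plunger above 0.005 m); the robot touches nothing.
It fails at once if the pack is wrenched or jammed against the wheel with more than 30 N (contact force between pack and wheel above 30 N).
It fails at once if the pack is pushed or jammed against the charger with more than 40 N (contact force between pack and charger above 40 N).
It fails at once if a bystander is moved more than 30 mm (distance of any of bowl, jar, rib, brush, mug, slip from where it was at the start of the episode above 0.03 m).
It also fails if it takes over 64 s, if anything falls off the work surface, if the arm or the gripper's body presses on something with over 40 N, if the wrist force passes 120 N, or if a joint passes its speed limit or range.

## Working session

There is one attempt and no reset: what is moved stays moved. The work goes in short steps, Python scripts to look and compute and a tool call to move; the robot and the scene stay as the last step left them, time stands still between calls to the robot, and variables do not carry over. Pictures are saved under pics/ and viewed, about 8 in all and at most 12, crops included, and the job is handed in when it is done.

Besides the shell and the picture viewer there is one more tool, called after "Emit:" as a command line: name --argument value ..., lists and objects as JSON in quotes. apply_moves: Moves the arm, as the interface text tells. Its arguments: {"type":"object","properties":{"rows":{"type":"array"},"force":{"type":"number"}},"required":["rows"]}

```bash
mkdir -p pics
cat > h.py <<'E'
import numpy as np, cv2
from station import telemetry, snapshot, get_calibration, ctrl
def cal(n):
    c=get_calibration(n); f=192/np.tan(np.radians(c['fovy'])/2)
    K=np.array([[f,0,c['cx']],[0,f,c['cy']],[0,0,1.]]); return K,np.array(c['dist_coeffs'],float),np.array(c['R']),np.array(c['t'])
def ray(n,p):
    K,d,R,t=cal(n); q=cv2.undistortPoints(np.array([[p]],float),K,d)[0,0]
    return -R.T@t, R.T@np.array([q[0],q[1],1])
def onz(n,p,z):
    o,v=ray(n,p); return o+v*(z-o[2])/v[2]
def proj(n,X):
    K,d,R,t=cal(n); return cv2.projectPoints(np.array(X,float).reshape(-1,3),cv2.Rodrigues(R)[0],t,K,d)[0][:,0]
def save(n,fn,crop=None,s=1):
    im=snapshot(n); 
    cv2.imwrite('pics/raw_'+fn,im[...,::-1])
    if crop: x0,y0,x1,y1=crop; im=im[y0:y1,x0:x1]
    cv2.imwrite('pics/'+fn,cv2.resize(im[...,::-1],None,fx=s,fy=s,interpolation=cv2.INTER_CUBIC))
E
python3 - <<'E'
from h import *
save('scene','s1.png',s=1.5);save('top','t1.png',s=1.5)
for n in('scene','top'):
    K,d,R,t=cal(n);print(n,K[0,0],d,-R.T@t,R)
s=telemetry.observe();print(s)
E
```

```text
scene 400.02029812189994 [-0.11834964  0.          0.          0.          0.        ] [0.98684732 0.48691065 0.75278181] [[-0.75028816  0.6609858  -0.01286262]
 [ 0.47602307  0.52663023 -0.70431714]
 [-0.45876979 -0.53456372 -0.70976892]]
top 483.98822212202396 [-0.09520463  0.          0.          0.          0.        ] [0.43561834 0.00893089 1.25049795] [[ 0.02361766 -0.99947407  0.02222142]
 [-0.99227019 -0.02614455 -0.12131091]
 [ 0.12182808 -0.01918458 -0.9923658 ]]
{'time_s': 0.1, 'joints': array([-1.30031055e+00,  5.28005381e-02,  1.40161090e+00, -9.80841020e-06,
        1.68862028e+00, -7.02808787e-02]), 'joint_velocities': array([-0.00087981, -0.00233741, -0.00280331,  0.00068452,  0.00154021,
        0.00214485]), 'effort': array([ 2.01391224e-03, -3.82580745e+01, -3.60985637e+01, -1.44519055e-05,
        4.80743314e-03, -1.99984311e-05]), 'eef_pos': array([ 0.1754164 , -0.49454121,  0.23054886]), 'ee_rot': array([ 9.85519684e-01,  1.69559532e-01, -7.67526069e-05, -7.15440110e-04]), 'ft_force': array([-0.07495921,  0.18641514, -0.59004122]), 'moment': array([-0.01086769, -0.03923191, -0.0336349 ]), 'opening': 0.086066063590703}
```

View pics/s1.png

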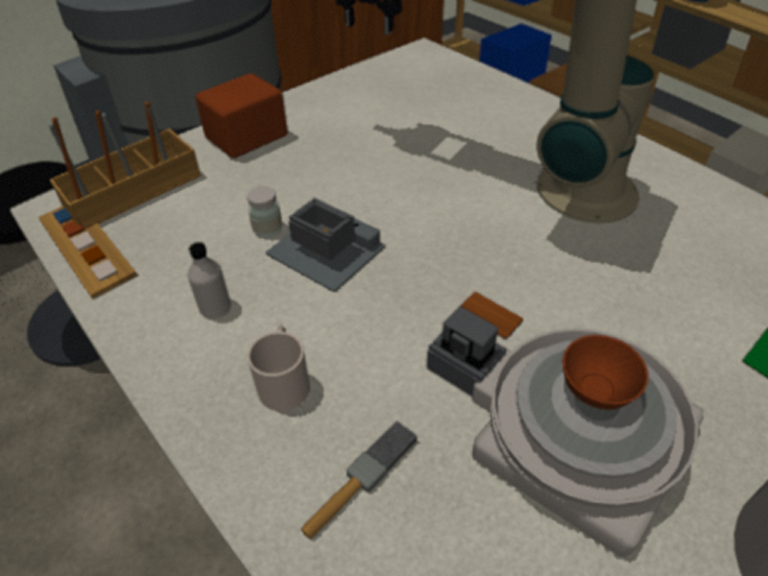

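View pics/t1.png

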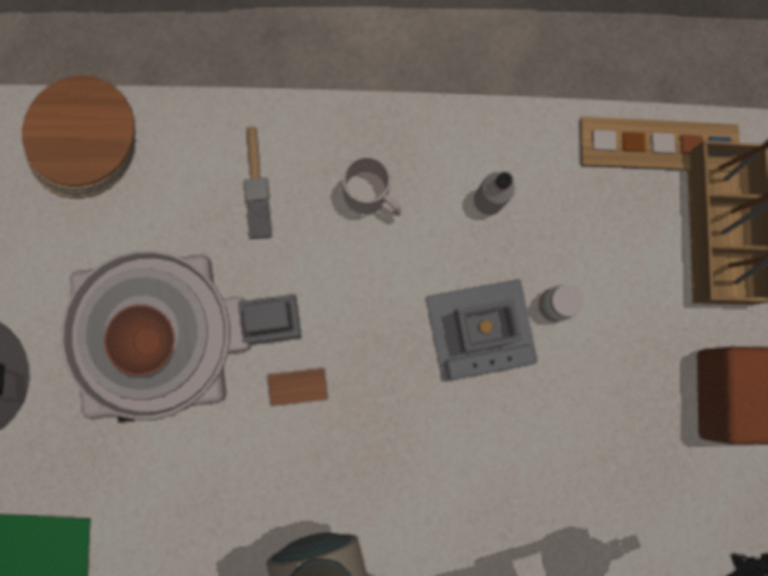

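The scene view shows the pack at about (470,335)/1.5 with its tab facing world +x. In the top view the pack is at about (268,318)/1.5, and the charger is at (485,327)/1.5 with its strip facing the robot. I'll take close crops next.

Run:
```python
import cv2,numpy as np
t=cv2.imread('pics/raw_t1.png');s=cv2.imread('pics/raw_s1.png')
def c(im,x,y,w,h,k): return cv2.convertScaleAbs(cv2.resize(im[y:y+h,x:x+w],None,fx=k,fy=k,interpolation=cv2.INTER_CUBIC),alpha=1.7)
a=c(t,150,185,55,75,5)   # top pack
b=c(t,280,180,85,75,5)
d=c(s,280,190,70,75,5)
e=c(s,175,125,85,70,5)
H=375
def pad(i,w): o=np.zeros((H,w,3),np.uint8); o[:min(H,i.shape[0]),:i.shape[1]]=i[:H]; return o
cv2.imwrite('pics/c1.png',np.hstack([pad(a,275),pad(b,425)]))
cv2.imwrite('pics/c2.png',np.hstack([pad(d,350),pad(e,425)]))
```

```text
(no output)
```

View pics/c1.png

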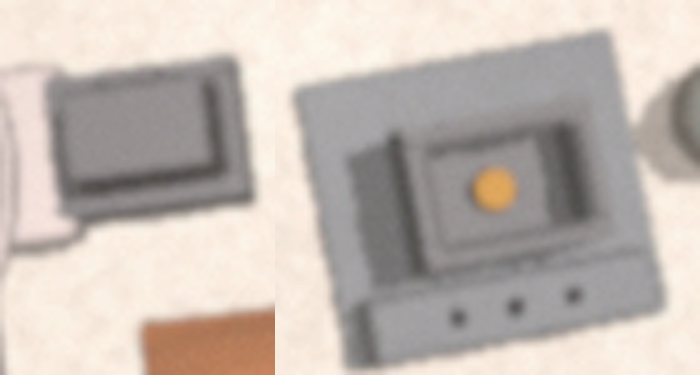

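View pics/c2.png

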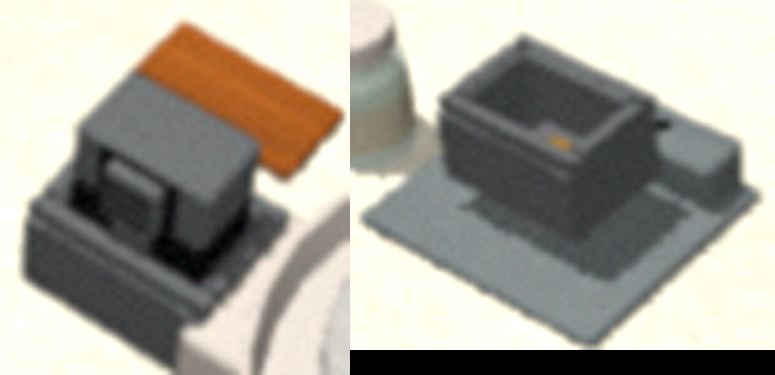

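```bash
cat > m1.py <<'E'
from h import *
T=lambda x,y,ox,oy:(ox+x/5-.4,oy+y/5-.4)
tp=lambda x,y:T(x,y,150,185); tc=lambda x,y:T(x-275,y,280,180)
sp=lambda x,y:T(x,y,280,190); sc=lambda x,y:T(x-350,y,175,125)
def show(n,ps,z):
    P=np.array([onz(n,p,z)[:2] for p in ps]); print(n,z,P.round(4).tolist(),'mean',P.mean(0).round(4))
    for i in range(len(P)):
        e=P[(i+1)%len(P)]-P[i]; print('   edge',round(np.hypot(*e),4),round(np.degrees(np.arctan2(e[1],e[0])),1))
print('pack top');show('top',[tp(62,100),tp(207,75),tp(217,165),tp(78,180)],.106)
show('scene',[sp(138,73),sp(78,130),sp(207,192),sp(260,150)],.106)
print('bay');show('top',[tp(235,60),tp(255,203),tp(75,218)],.055)
show('scene',[sp(30,207),sp(208,308)],.055)
print('plate');show('top',[tc(297,90),tc(610,33),tc(662,308),tc(350,368)],.008)
show('scene',[sc(363,217),sc(590,347),sc(760,197)],.008)
def tri(a,b):
    (o,u),(p,v)=ray('top',a),ray('scene',b)
    A=np.stack([u,-v],1);k=np.linalg.lstsq(A,p-o,rcond=None)[0];return ((o+k[0]*u+p+k[1]*v)/2).round(4),np.linalg.norm(o+k[0]*u-p-k[1]*v).round(4)
print('rim tri')
for a,b in [((402,132),(524,38)),((422,275),(656,98)),((575,98),(442,98))]:print(tri(tc(*a),sc(*b)))
for z in(.065,.075,.085):
    print('rim');show('scene',[sc(442,98),sc(524,38),sc(656,98),sc(575,165)],z);show('top',[tc(402,132),tc(575,98),tc(602,235),tc(422,275)],z)
E
python3 m1.py
```

```text
pack top
top 0.106 [[0.5439, 0.1803], [0.5577, 0.1119], [0.515, 0.1056], [0.5062, 0.1711]] mean [0.5307 0.1423]
   edge 0.0698 -78.6
   edge 0.0431 -171.6
   edge 0.0661 97.7
   edge 0.0389 13.7
scene 0.106 [[0.5179, 0.1115], [0.5609, 0.117], [0.5454, 0.1771], [0.5117, 0.1768]] mean [0.534  0.1456]
   edge 0.0434 7.4
   edge 0.062 104.5
   edge 0.0337 -179.5
   edge 0.0656 -84.5
bay
top 0.055 [[0.571, 0.1029], [0.5003, 0.0905], [0.4905, 0.1791]] mean [0.5206 0.1242]
   edge 0.0718 -170.1
   edge 0.0891 96.3
   edge 0.1108 -43.4
scene 0.055 [[0.5754, 0.1055], [0.5575, 0.196]] mean [0.5665 0.1507]
   edge 0.0922 101.2
   edge 0.0922 -78.8
plate
top 0.008 [[0.5796, -0.1195], [0.6139, -0.2835], [0.4711, -0.3106], [0.437, -0.1488]] mean [ 0.5254 -0.2156]
   edge 0.1675 -78.2
   edge 0.1454 -169.2
   edge 0.1654 101.9
   edge 0.1456 11.6
scene 0.008 [[0.6157, -0.2818], [0.5834, -0.117], [0.4409, -0.1452]] mean [ 0.5467 -0.1813]
   edge 0.1679 101.1
   edge 0.1453 -168.8
   edge 0.2218 -38.0
rim tri
(array([ 0.5554, -0.1611,  0.1666]), np.float64(0.031))
(array([ 0.484 , -0.1751,  0.0841]),
[... 548 characters left out ...]
46, -0.1716]] mean [ 0.5216 -0.2247]
   edge 0.066 -168.8
   edge 0.0935 102.8
   edge 0.0676 12.2
   edge 0.0948 -78.2
top 0.075 [[0.5525, -0.1645], [0.5715, -0.2501], [0.5042, -0.2636], [0.4828, -0.1749]] mean [ 0.5277 -0.2133]
   edge 0.0878 -77.5
   edge 0.0685 -168.7
   edge 0.0912 103.6
   edge 0.0705 8.5
rim
scene 0.085 [[0.5703, -0.2533], [0.5065, -0.2658], [0.4861, -0.176], [0.5511, -0.1619]] mean [ 0.5285 -0.2142]
   edge 0.065 -168.8
   edge 0.0922 102.8
   edge 0.0666 12.2
   edge 0.0934 -78.2
top 0.085 [[0.5515, -0.163], [0.5703, -0.2479], [0.5037, -0.2613], [0.4824, -0.1734]] mean [ 0.527  -0.2114]
   edge 0.087 -77.5
   edge 0.068 -168.7
   edge 0.0905 103.6
   edge 0.0699 8.5
```

```bash
cat > m2.py <<'E'
from h import *
im=cv2.imread('pics/raw_t1.png');g=cv2.GaussianBlur(cv2.cvtColor(im,cv2.COLOR_BGR2GRAY),(0,0),.7).astype(float)
def edge(a,b,z,hw=5,n=25,sub=(.12,.88)):
    a,b=np.array(a,float),np.array(b,float);d=(b-a)/np.linalg.norm(b-a);nn=np.array([-d[1],d[0]]);P=[]
    s=np.arange(-hw,hw+.01,.25)
    for u in np.linspace(*sub,n):
        q=a+(b-a)*u+s[:,None]*nn
        v=cv2.remap(g.astype(np.float32),q[:,0].astype(np.float32)[None],q[:,1].astype(np.float32)[None],cv2.INTER_CUBIC)[0]
        gr=np.abs(np.gradient(v));k=gr.argmax();w=slice(max(0,k-3),k+4);P.append(q[w].T@gr[w]/gr[w].sum())
    W=np.array([onz('top',p,z)[:2] for p in P])
    vx,vy,x,y=cv2.fitLine(W.astype(np.float32),cv2.DIST_HUBER,0,.001,.001).ravel()
    r=np.abs((W-[x,y])@[-vy,vx]);return np.degrees(np.arctan2(vy,vx))%90,(round(float(x),4),round(float(y),4)),np.median(r).round(5)
tp=lambda x,y:(149.6+x/5,184.6+y/5);tc=lambda x,y:(279.6+(x-275)/5,179.6+y/5)
B=lambda x,y:(x/1.5,y/1.5)
E=lambda *a,**k:print(a[-1],edge(*a[:-1],**k))
E(tp(235,60),tp(255,203),0,'bay -y')
E(tp(78,218),tp(255,203),0,'bay -x')
E(tp(60,70),tp(235,60),.055,'bay +x')
E(tp(62,100),tp(78,180),.106,'pack +y',hw=2)
E(tp(78,180),tp(217,165),.106,'pack -x',hw=2)
E(tp(207,75),tp(217,165),.106,'pack -y',hw=2)
E(B(100,413),B(215,400),0.0,'base -x',sub=(.75,.95));E(tc(297,90),tc(610,33),.008,'pl +x');E(tc(610,33),tc(662,308),.008,'pl -y');E(tc(297,90),tc(350,368),.008,'pl +y');E(tc(370,366),tc(655,310),.0,'pl -x')
E(tc(402,132),tc(422,275),.084,'rim +y',hw=3);
# wheel pan centre from dark/white ring: fit base corners
E
python3 m2.py
```

```text
bay -y (np.float32(8.79284), (0.5363, 0.0988), np.float64(0.00033))
bay -x (np.float32(9.553337), (0.4957, 0.136), np.float64(0.00059))
bay +x (np.float32(9.68869), (0.567, 0.1437), np.float64(0.00065))
pack +y (np.float32(16.970505), (0.5204, 0.1771), np.float64(0.0009))
pack -x (np.float32(9.685478), (0.5125, 0.1315), np.float64(0.0006))
pack -y (np.float32(8.800782), (0.5375, 0.1121), np.float64(0.00015))
base -x (np.float32(7.374733), (0.3834, 0.2631), np.float64(0.00057))
pl +x (np.float32(11.89534), (0.598, -0.1944), np.float64(0.00043))
pl -y (np.float32(12.29097), (0.5385, -0.2997), np.float64(0.00065))
pl +y (np.float32(12.20972), (0.5029, -0.1324), np.float64(0.00043))
pl -x (np.float32(12.183075), (0.4505, -0.2321), np.float64(0.00051))
rim +y (np.float32(12.352755), (0.5141, -0.1701), np.float64(0.00044))
```

```bash
cat >> h.py <<'E'
from scipy.spatial.transform import Rotation as Ro
def to(x,y,z,yaw):
    """yaw = world angle (deg) of tool y"""
    s=telemetry.observe(); R=Ro.from_quat(s['ee_rot']); a=np.radians(yaw)
    ey=np.array([np.cos(a),np.sin(a),0]);ez=np.array([0,0,-1.]);G=Ro.from_matrix(np.stack([np.cross(ey,ez),ey,ez],1))
    print('pos',s['eef_pos'].round(4),'f',s['ft_force'].round(2),'open',round(s['opening'],4),'t',round(s['time_s'],2))
    print('shift',(R.inv().apply(np.array([x,y,z])-s['eef_pos'])/.025).round(3).tolist(),'turn',((R.inv()*G).as_rotvec(degrees=True)/5).round(3).tolist())
E
python3 -c "
from h import *
to(.5327,.1456,.19,9.3)"
```

```text
pos [ 0.1754 -0.4945  0.2305] f [-0.07  0.19 -0.59] open 0.0861 t 0.1
shift [22.027, -19.355, 1.652] turn [-0.013, -0.012, -15.955]
```

Emit:
apply_moves --rows '[[[22.03,-19.36,0],[0,0,-15.95],100],[[22.03,-19.36,0],[0,0,-15.95],100],[[22.03,-19.36,0],[0,0,-15.95],100],[[22.03,-19.36,0],[0,0,-15.95],100],[[22.03,-19.36,0],[0,0,-15.95],100],[[22.03,-19.36,0],[0,0,-15.95],100],[[22.03,-19.36,0],[0,0,-15.95],100],[[22.03,-19.36,0],[0,0,-15.95],100],[[22.03,-19.36,0],[0,0,-15.95],100],[[22.03,-19.36,0],[0,0,-15.95],100],[[22.03,-19.36,0],[0,0,-15.95],100],[[22.03,-19.36,0],[0,0,-15.95],100]]' --force 20

```text
time_s: 1.1
eef_pos: [0.4195, -0.0561, 0.2312]
ee_rot: [0.645, 0.764, -0.0, 0.0]
ft_force: [0.8, -0.2, -0.0]
opening: 0.0858
```

```bash
python3 -c "
from h import *
to(.5327,.1456,.16,9.3)"
```

```text
pos [ 0.4195 -0.0561  0.2312] f [ 0.78 -0.16 -0.02] open 0.0858 t 1.1
shift [7.194, 5.816, 2.846] turn [0.001, 0.003, 0.072]
```

Emit:
apply_moves --rows '[[[7.19,5.82,0],[0,0,0],100],[[7.19,5.82,0],[0,0,0],100],[[7.19,5.82,0],[0,0,0],100],[[7.19,5.82,0],[0,0,0],100],[[7.19,5.82,0],[0,0,0],100],[[7.19,5.82,1.5],[0,0,0],100],[[7.19,5.82,2.5],[0,0,0],100],[[7.19,5.82,2.5],[0,0,0],100],[[7.19,5.82,2.5],[0,0,0],100],[[7.19,5.82,2.5],[0,0,0],100]]'

```text
time_s: 1.93
eef_pos: [0.5342, 0.1421, 0.1706]
ee_rot: [0.648, 0.762, 0.001, 0.001]
ft_force: [0.2, -1.4, 0.6]
opening: 0.0853
```

```bash
python3 -c "
from h import *
to(.5327,.1456,.066,9.3)
save('scene','s2.png',(250,110,400,270),4)"
```

```text
pos [0.5342 0.1421 0.1706] f [ 0.15 -1.44  0.61] open 0.0853 t 1.93
shift [0.147, -0.047, 4.185] turn [0.023, 0.002, -0.013]
```

View pics/s2.png

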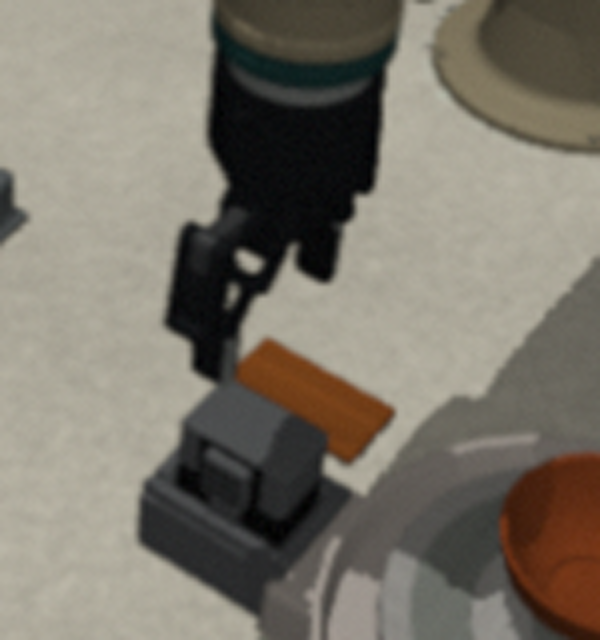

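The gripper is lined up above the pack, with its outer finger on the tab side. I'll go down and squeeze gently.

Emit:
apply_moves --rows '[[[0.15,-0.05,1.4],[0,0,0],100],[[0.15,-0.05,2.8],[0,0,0],100],[[0.15,-0.05,3.8],[0,0,0],100],[[0.15,-0.05,4.25],[0,0,0],100],[[0.15,-0.05,4.25],[0,0,0],100],[[0.15,-0.05,4.25],[0,0,0],100],[[0.15,-0.05,4.25],[0,0,0],100]]'

```text
time_s: 2.57
eef_pos: [0.5337, 0.1462, 0.0656]
ee_rot: [0.648, 0.762, 0.002, 0.002]
ft_force: [0.6, 0.1, 0.6]
opening: 0.0852
```

```bash
python3 -c "
from h import *
to(.5327,.1456,.064,9.3)
save('scene','s3.png',(250,110,400,270),4)"
```

```text
pos [0.5337 0.1462 0.0656] f [0.62 0.1  0.6 ] open 0.0852 t 2.57
shift [-0.019, -0.043, 0.064] turn [0.056, -0.001, -0.01]
```

View pics/s3.png

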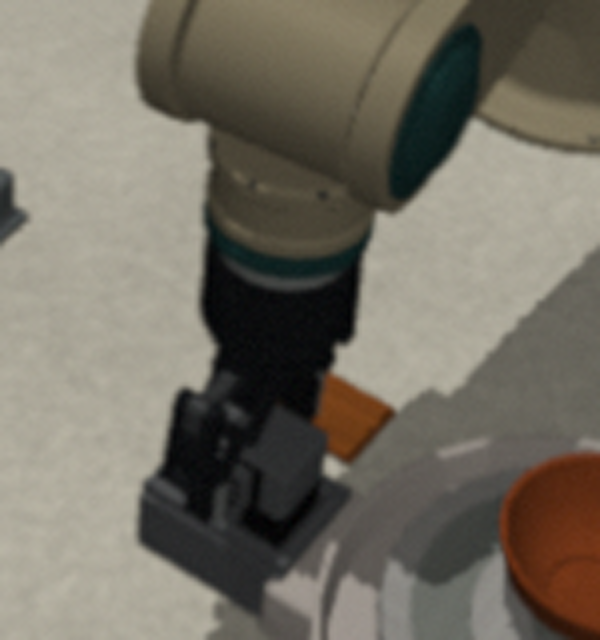

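Emit:
apply_moves --rows '[[[0,0,0.06],[0.05,0,0],75],[[0,0,0.06],[0.05,0,0],70],[[0,0,0.06],[0.05,0,0],65],[[0,0,0.06],[0.05,0,0],62],[[0,0,0.06],[0.05,0,0],62],[[0,0,0.06],[0.05,0,0],62]]' --force 20

```text
time_s: 3.12
eef_pos: [0.5326, 0.1463, 0.0617]
ee_rot: [0.648, 0.762, -0.001, -0.001]
ft_force: [3.0, 0.8, 1.8]
opening: 0.0529
```

```bash
python3 -c "
from h import *
to(.5327,.1456,.064,9.3)"
```

```text
pos [0.5326 0.1463 0.0617] f [3.05 0.76 1.81] open 0.0529 t 3.12
shift [-0.027, -0.002, -0.092] turn [-0.027, 0.0, -0.005]
```

Emit:
apply_moves --rows '[[[0,0,0],[0,0,0],60],[[0,0,0],[0,0,0],58],[[0,0,0],[0,0,0],56],[[0,0,0],[0,0,0],54],[[0,0,0],[0,0,0],52],[[0,0,0],[0,0,0],48],[[0,0,0],[0,0,0],45],[[0,0,0],[0,0,0],45]]' --force 22

```text
time_s: 3.78
eef_pos: [0.5322, 0.1462, 0.0616]
ee_rot: [0.648, 0.762, -0.001, -0.001]
ft_force: [1.2, -0.2, 6.7]
opening: 0.0443
```

```bash
python3 -c "
from h import *
to(.5327,.1456,.064,9.3)"
```

```text
pos [0.5322 0.1462 0.0616] f [ 1.22 -0.2   6.74] open 0.0443 t 3.78
shift [-0.025, 0.017, -0.094] turn [-0.042, 0.001, -0.006]
```

Emit:
apply_moves --rows '[[[0,0,0],[0,0,0],45],[[0,0,-0.05],[0,0,0],45],[[0,0,-0.1],[0,0,0],45],[[0,0,-0.15],[0,0,0],45],[[0,0,-0.2],[0,0,0],45],[[0,0,-0.25],[0,0,0],45],[[0,0,-0.3],[0,0,0],45],[[0,0,-0.35],[0,0,0],45]]' --force 32

```text
time_s: 4.45
eef_pos: [0.5313, 0.146, 0.0694]
ee_rot: [0.648, 0.762, -0.003, -0.002]
ft_force: [-0.1, 0.1, -4.7]
opening: 0.0438
```

```bash
python3 -c "
from h import *
to(.5327,.1456,.064,9.3)"
```

```text
pos [0.5313 0.146  0.0694] f [-0.1   0.14 -4.75] open 0.0438 t 4.45
shift [-0.026, 0.055, 0.215] turn [-0.075, 0.001, -0.004]
```

Emit:
apply_moves --rows '[[[0,0,-0.15],[0,0,0],45],[[0,0,-0.3],[0,0,0],45],[[0,0,-0.5],[0,0,0],45],[[0,0,-0.7],[0,0,0],45],[[0,0,-0.9],[0,0,0],45],[[0,0,-1.1],[0,0,0],45],[[0,0,-1.3],[0,0,0],45],[[0,0,-1.6],[0,0,0],45],[[0,0,-2.0],[0,0,0],45],[[0,0,-2.6],[0,0,0],45],[[0,0,-3.3],[0,0,0],45],[[0,0,-4.0],[0,0,0],45]]'

```text
time_s: 5.45
eef_pos: [0.5323, 0.1462, 0.1711]
ee_rot: [0.648, 0.762, -0.002, -0.001]
ft_force: [0.2, 0.5, -4.2]
opening: 0.0437
```

```bash
python3 -c "
from h import *
to(.5285,-.2143,.20,12.1)
save('scene','s4.png',(225,60,425,270),2.8)"
```

```text
pos [0.5323 0.1462 0.1711] f [ 0.21  0.53 -4.16] open 0.0437 t 5.45
shift [-14.207, -2.48, -1.142] turn [-0.051, 0.0, -0.564]
```

View pics/s4.png

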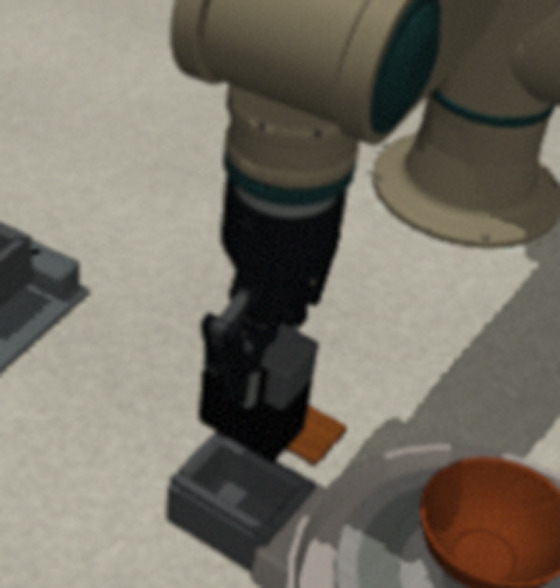

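The pack is clear of the bay and upright. Next is the carry over to the cradle.

Emit:
apply_moves --rows '[[[-0.4,-0.07,-0.3],[-0.05,0,0],45],[[-1.2,-0.2,-0.6],[-0.05,0,-0.1],45],[[-2.3,-0.4,-0.8],[-0.05,0,-0.2],45],[[-3.6,-0.63,-0.8],[-0.05,0,-0.3],45],[[-4.9,-0.85,-0.8],[-0.05,0,-0.4],45],[[-6.2,-1.08,-0.8],[-0.05,0,-0.56],45],[[-7.5,-1.31,-0.8],[-0.05,0,-0.56],45],[[-8.8,-1.54,-0.8],[-0.05,0,-0.56],45],[[-10.1,-1.76,-0.8],[-0.05,0,-0.56],45],[[-11.4,-1.99,-0.8],[-0.05,0,-0.56],45],[[-12.5,-2.18,-0.8],[-0.05,0,-0.56],45],[[-13.3,-2.32,-0.8],[-0.05,0,-0.56],45]]'

```text
time_s: 6.5
eef_pos: [0.5278, -0.1942, 0.1894]
ee_rot: [0.63, 0.777, -0.001, -0.0]
ft_force: [-0.2, 0.8, -4.5]
opening: 0.0435
```

```bash
python3 -c "
from h import *
to(.5285,-.2145,.165,12.1)"
```

```text
pos [ 0.5278 -0.1942  0.1894] f [-0.16  0.79 -4.47] open 0.0435 t 6.5
shift [-0.798, -0.139, 0.977] turn [-0.014, 0.001, -0.029]
```

Emit:
apply_moves --rows '[[[-0.5,-0.09,0.2],[0,0,-0.03],45],[[-0.8,-0.14,0.6],[0,0,-0.03],45],[[-0.8,-0.14,1.0],[0,0,-0.03],45],[[-0.8,-0.14,1.3],[0,0,-0.03],45],[[-0.8,-0.14,1.5],[0,0,-0.03],45],[[-0.8,-0.14,1.5],[0,0,-0.03],45],[[-0.8,-0.14,1.5],[0,0,-0.03],45]]'

```text
time_s: 7.08
eef_pos: [0.5297, -0.2105, 0.1522]
ee_rot: [0.627, 0.779, -0.0, -0.0]
ft_force: [0.9, -0.2, -5.4]
opening: 0.0438
```

```bash
python3 -c "
from h import *
to(.5285,-.2145,.15,12.1)
save('scene','s5.png',(170,70,270,200),4.5); save('top','t5.png')
a=cv2.imread('pics/s5.png');t=cv2.imread('pics/raw_t5.png')[150:280,260:380]
b=cv2.resize(t,None,fx=2.9,fy=2.9)
h=max(a.shape[0],b.shape[0]);P=lambda i:cv2.copyMakeBorder(i,0,h-i.shape[0],0,0,0)
cv2.imwrite('pics/c5.png',cv2.convertScaleAbs(np.hstack([P(a),P(b)]),alpha=1.7))"
```

```text
pos [ 0.5297 -0.2105  0.1522] f [ 0.92 -0.16 -5.36] open 0.0438 t 7.08
shift [-0.145, -0.08, 0.089] turn [-0.006, -0.007, 0.041]
```

View pics/c5.png

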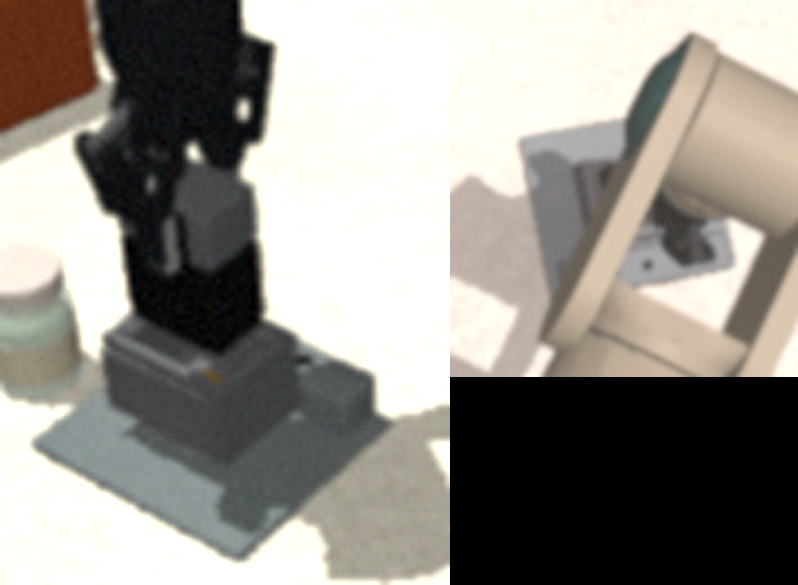

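Run:
```python
from h import *
S=lambda x,y:(170+x/4.5-.4,70+y/4.5-.4)
z=.1522-.0516
for p in [(228,350),(133,303),(264,317)]: print(p,onz('scene',S(*p),z).round(4))
a=np.radians(12.1);ex=np.array([np.cos(a),np.sin(a)]);ey=np.array([-ex[1],ex[0]])
c=np.array([.5297,-.2105])-.00075*ex
for zz in(z,):
  for sx,sy in((1,1),(1,-1),(-1,1)):
    q=c+sx*.022*ex+sy*.035*ey; print('pred',q.round(4),((proj('scene',[*q,zz])[0]-[170,70]+.4)*4.5).round(1))
c=np.array([.5277,-.2147])
for h in(.079,.083,.087):
  print('rim',h,[((proj('scene',[*(c+sx*.034*ex+sy*.047*ey),h])[0]-[170,70]+.4)*4.5).round(0).tolist() for sx,sy in((1,1),(1,-1),(-1,1))])
for sx,sy in((1,1),(1,-1),(-1,1)):
  q=c-.002*ex+sx*.075*ex+sy*.085*ey; print('plate',((proj('scene',[*q,.008])[0]-[170,70]+.4)*4.5).round(0).tolist())
to(.5285,-.2145,.15,12.1)
```

```text
(228, 350) [ 0.5355 -0.1774  0.1006]
(133, 303) [ 0.5502 -0.2502  0.1006]
(264, 317) [ 0.5014 -0.1872  0.1006]
pred [ 0.5431 -0.1718] [223.3 360.5]
pred [ 0.5578 -0.2403] [132.2 316.1]
pred [ 0.5001 -0.181 ] [272.4 321. ]
rim 0.079 [[226.0, 404.0], [106.0, 344.0], [300.0, 343.0]]
rim 0.083 [[226.0, 399.0], [105.0, 339.0], [300.0, 337.0]]
rim 0.087 [[225.0, 394.0], [104.0, 333.0], [300.0, 332.0]]
plate [242.0, 559.0]
plate [32.0, 443.0]
plate [396.0, 418.0]
pos [ 0.53   -0.2111  0.1532] f [ 0.33 -0.13 -3.61] open 0.0436 t 7.18
shift [-0.12, -0.089, 0.129] turn [0.011, 0.007, 0.036]
```

```bash
cat > ov.py <<'E'
from h import *
import sys
im=cv2.imread('pics/raw_s5.png');x0,y0,w,h,k=188,95,60,70,8
o=cv2.convertScaleAbs(cv2.resize(im[y0:y0+h,x0:x0+w],None,fx=k,fy=k,interpolation=cv2.INTER_CUBIC),alpha=2.2)
def P(X): return ((proj('scene',X)[0]-[x0,y0]+.5)*k-.5)
a=np.radians(12.2);ex=np.array([np.cos(a),np.sin(a)]);ey=np.array([-ex[1],ex[0]])
c=np.array([.5297,-.2105])-.00075*ex;z=.1006
Q=lambda sx,sy,dz,hx=.022,hy=.035,c=c:[*(c+sx*hx*ex+sy*hy*ey),dz]
p=o.copy()
for A,B in [((1,-1,z),(1,1,z)),((1,1,z),(-1,1,z)),((1,1,z),(1,1,z+.096)),((-1,1,z),(-1,1,z+.096)),((1,1,z+.096),(-1,1,z+.096)),((1,-1,z+.096),(1,1,z+.096)),((1,-1,z),(1,-1,z+.096))]:
    cv2.line(p,P(Q(*A)).astype(int),P(Q(*B)).astype(int),(0,255,0),1)
cv2.imwrite('pics/ov.png',np.hstack([o,p])[:, :] if 1 else o)
E
python3 ov.py; python3 -c "
import cv2;i=cv2.imread('pics/ov.png');print(i.shape);cv2.imwrite('pics/ov.png',cv2.resize(i,None,fx=.83,fy=.83,interpolation=cv2.INTER_AREA))"
```

```text
(560, 960, 3)
```

View pics/ov.png

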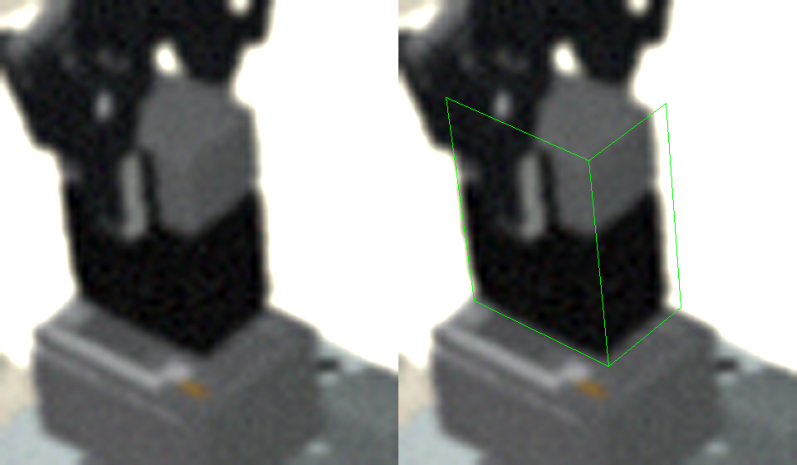

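The overlay puts the pack upright over the cradle, matching the prediction to about 2 mm. I'll correct sideways and go down, watching the force.

Emit:
apply_moves --rows '[[[-0.12,-0.09,0.1],[0,0,0.03],45],[[-0.12,-0.09,0.2],[0,0,0.03],45],[[-0.12,-0.09,0.3],[0,0,0.03],45],[[-0.12,-0.09,0.4],[0,0,0.03],45],[[-0.12,-0.09,0.4],[0,0,0.03],45],[[-0.12,-0.09,0.4],[0,0,0.03],45]]'

```text
time_s: 7.68
eef_pos: [0.5279, -0.2149, 0.1422]
ee_rot: [0.629, 0.778, -0.0, -0.0]
ft_force: [0.7, 0.7, -4.8]
opening: 0.0438
```

```bash
python3 -c "
from h import *
to(.5285,-.2145,.14,12.1)"
```

```text
pos [ 0.5279 -0.2149  0.1422] f [ 0.74  0.71 -4.79] open 0.0438 t 7.68
shift [0.011, 0.026, 0.089] turn [-0.006, -0.005, -0.005]
```

Emit:
apply_moves --rows '[[[0,0.02,0.05],[0,0,0],45],[[0,0.02,0.1],[0,0,0],45],[[0,0.02,0.15],[0,0,0],45],[[0,0.02,0.2],[0,0,0],45],[[0,0.02,0.24],[0,0,0],45],[[0,0.02,0.24],[0,0,0],45]]'

```text
time_s: 8.18
eef_pos: [0.5284, -0.2148, 0.1362]
ee_rot: [0.629, 0.778, -0.0, -0.0]
ft_force: [-0.4, -0.4, -4.8]
opening: 0.0439
```

Emit:
apply_moves --rows '[[[0,0,0.04],[0,0,0],45],[[0,0,0.08],[0,0,0],45],[[0,0,0.12],[0,0,0],45],[[0,0,0.12],[0,0,0],45]]'

```text
time_s: 8.52
eef_pos: [0.5284, -0.2148, 0.1333]
ee_rot: [0.629, 0.778, -0.0, -0.0]
ft_force: [-0.4, 0.5, -4.4]
opening: 0.0436
```

Underside is at about 0.082 with no contact yet. Continuing down in small steps.

Emit:
apply_moves --rows '[[[0,0,0.04],[0,0,0],45],[[0,0,0.08],[0,0,0],45],[[0,0,0.12],[0,0,0],45],[[0,0,0.12],[0,0,0],45]]'

```text
time_s: 8.85
eef_pos: [0.5284, -0.2148, 0.1302]
ee_rot: [0.629, 0.778, -0.0, -0.0]
ft_force: [0.2, 0.9, -5.5]
opening: 0.0438
```

Emit:
apply_moves --rows '[[[0,0,0.04],[0,0,0],45],[[0,0,0.08],[0,0,0],45],[[0,0,0.12],[0,0,0],45],[[0,0,0.12],[0,0,0],45]]'

```text
time_s: 9.18
eef_pos: [0.5284, -0.2148, 0.1273]
ee_rot: [0.629, 0.778, -0.0, -0.0]
ft_force: [0.1, 0.1, -6.0]
opening: 0.044
```

Emit:
apply_moves --rows '[[[0,0,0.04],[0,0,0],45],[[0,0,0.08],[0,0,0],45],[[0,0,0.08],[0,0,0],45]]'

```text
time_s: 9.43
eef_pos: [0.5284, -0.2148, 0.1253]
ee_rot: [0.629, 0.778, -0.0, -0.0]
ft_force: [0.5, -0.9, -3.8]
opening: 0.0438
```

Emit:
apply_moves --rows '[[[0,0,0.04],[0,0,0],45],[[0,0,0.08],[0,0,0],45],[[0,0,0.12],[0,0,0],45],[[0,0,0.12],[0,0,0],45]]'

```text
time_s: 9.77
eef_pos: [0.5285, -0.2148, 0.1222]
ee_rot: [0.629, 0.778, 0.0, -0.0]
ft_force: [-1.2, -0.2, -4.8]
opening: 0.0438
```

Emit:
apply_moves --rows '[[[0,0,0.04],[0,0,0],45],[[0,0,0.08],[0,0,0],45],[[0,0,0.12],[0,0,0],45],[[0,0,0.12],[0,0,0],45]]'

```text
time_s: 10.1
eef_pos: [0.5285, -0.2148, 0.1193]
ee_rot: [0.629, 0.778, 0.0, -0.0]
ft_force: [-0.5, 0.1, -5.5]
opening: 0.0436
```

Emit:
apply_moves --rows '[[[0,0,0.04],[0,0,0],45],[[0,0,0.08],[0,0,0],45],[[0,0,0.12],[0,0,0],45],[[0,0,0.12],[0,0,0],45]]'

```text
time_s: 10.43
eef_pos: [0.5285, -0.2148, 0.1163]
ee_rot: [0.629, 0.778, 0.0, -0.0]
ft_force: [-0.8, 0.2, -4.8]
opening: 0.0437
```

Emit:
apply_moves --rows '[[[0,0,0.04],[0,0,0],45],[[0,0,0.08],[0,0,0],45],[[0,0,0.12],[0,0,0],45],[[0,0,0.12],[0,0,0],45]]'

```text
time_s: 10.77
eef_pos: [0.5285, -0.2148, 0.1132]
ee_rot: [0.629, 0.778, -0.0, -0.0]
ft_force: [-1.0, -0.2, -5.1]
opening: 0.0438
```

Emit:
apply_moves --rows '[[[0,0,0.04],[0,0,0],45],[[0,0,0.08],[0,0,0],45],[[0,0,0.12],[0,0,0],45],[[0,0,0.12],[0,0,0],45]]'

```text
time_s: 11.1
eef_pos: [0.5285, -0.2148, 0.1103]
ee_rot: [0.629, 0.778, -0.0, -0.0]
ft_force: [-0.2, -0.6, -5.3]
opening: 0.0435
```

```bash
python3 -c "
from h import *
to(.5285,-.2148,.11,12.1)
save('scene','s6.png',(170,90,270,190),6)"
```

```text
pos [ 0.5285 -0.2148  0.1103] f [-0.23 -0.58 -5.28] open 0.0435 t 11.1
shift [0.001, 0.001, 0.011] turn [-0.002, -0.002, -0.005]
```

View pics/s6.png

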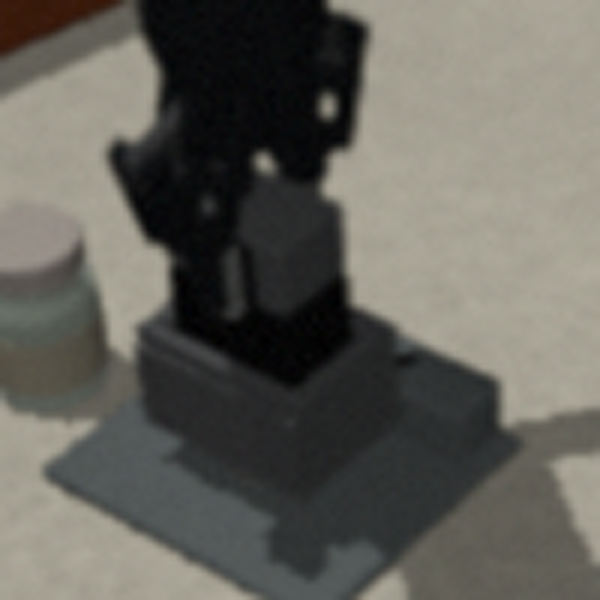

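The pack is now inside the well with no side load. I'll keep going down until it meets the button.

Emit:
apply_moves --rows '[[[0,0,0.05],[0,0,0],45],[[0,0,0.1],[0,0,0],45],[[0,0,0.15],[0,0,0],45],[[0,0,0.2],[0,0,0],45],[[0,0,0.2],[0,0,0],45]]'

```text
time_s: 11.57
eef_pos: [0.5284, -0.2148, 0.1051]
ee_rot: [0.629, 0.778, -0.0, -0.0]
ft_force: [-1.9, -1.5, -4.9]
opening: 0.0435
```

Emit:
apply_moves --rows '[[[0,0,0.04],[0,0,0],45],[[0,0,0.08],[0,0,0],45],[[0,0,0.12],[0,0,0],45],[[0,0,0.12],[0,0,0],45]]'

```text
time_s: 11.9
eef_pos: [0.5285, -0.2149, 0.1023]
ee_rot: [0.629, 0.778, -0.0, -0.0]
ft_force: [-2.4, -1.1, -3.8]
opening: 0.0437
```

Emit:
apply_moves --rows '[[[0,0,0.04],[0,0,0],45],[[0,0,0.08],[0,0,0],45],[[0,0,0.08],[0,0,0],45]]'

```text
time_s: 12.15
eef_pos: [0.5284, -0.2149, 0.1003]
ee_rot: [0.629, 0.778, -0.0, -0.0]
ft_force: [-3.5, -1.3, -4.8]
opening: 0.0438
```

Emit:
apply_moves --rows '[[[0,-0.02,0],[0,0,0],45],[[0,-0.03,0.04],[0,0,0],45],[[0,-0.03,0.08],[0,0,0],45],[[0,-0.03,0.08],[0,0,0],45]]'

```text
time_s: 12.48
eef_pos: [0.5283, -0.2149, 0.0991]
ee_rot: [0.629, 0.778, 0.0, 0.001]
ft_force: [0.4, 0.4, -4.0]
opening: 0.044
```

Emit:
apply_moves --rows '[[[0,0,0.04],[0,0,0],45],[[0,0,0.08],[0,0,0],45],[[0,0,0.08],[0,0,0],45]]'

```text
time_s: 12.73
eef_pos: [0.5283, -0.215, 0.0971]
ee_rot: [0.629, 0.778, 0.0, 0.001]
ft_force: [-0.4, 1.8, 1.2]
opening: 0.0437
```

The button is felt at TCP 0.097, so the floor is at about 0.0375. I'll release here, rise, shut the fingers and press on top.

Emit:
apply_moves --rows '[[[0,0,0],[0,0,0],60],[[0,0,0],[0,0,0],75],[[0,0,0],[0,0,0],100],[[0,0,0],[0,0,0],100],[[0,0,0],[0,0,0],100],[[0,0,0],[0,0,0],100]]'

```text
time_s: 13.23
eef_pos: [0.5278, -0.2151, 0.0965]
ee_rot: [0.629, 0.778, -0.0, 0.0]
ft_force: [-0.6, -0.8, -0.6]
opening: 0.0852
```

Emit:
apply_moves --rows '[[[0,0,-0.8],[0,0,0],100],[[0,0,-1.8],[0,0,0],100],[[0,0,-2.8],[0,0,0],100],[[0,0,-3.0],[0,0,0],100],[[0,0,-3.0],[0,0,0],50],[[0,0,-3.0],[0,0,0],0],[[0,0,-3.0],[0,0,0],0],[[0,0,-3.0],[0,0,0],0],[[0,0,-3.0],[0,0,0],0],[[0,0,-3.0],[0,0,0],0]]'

```text
time_s: 14.07
eef_pos: [0.5275, -0.2149, 0.1707]
ee_rot: [0.629, 0.778, -0.0, -0.001]
ft_force: [0.2, -0.7, -0.2]
opening: 0.0123
```

```bash
python3 -c "
from h import *
to(.5275,-.215,.15,12.1)
save('scene','s7.png',(170,90,270,190),6)"
```

```text
pos [ 0.5275 -0.2149  0.1707] f [ 0.24 -0.72 -0.22] open 0.0123 t 14.07
shift [-0.005, -0.002, 0.826] turn [-0.013, -0.011, -0.005]
```

View pics/s7.png

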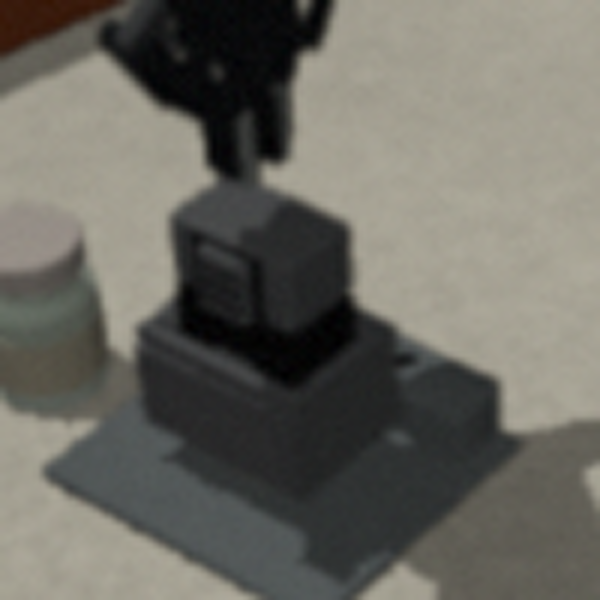

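The pack stands upright in the cradle on its button, about 8 mm short of home. Now pressing it down with the shut fingers.

Emit:
apply_moves --rows '[[[0,0,0.3],[0,0,0],0],[[0,0,0.7],[0,0,0],0],[[0,0,0.9],[0,0,0],0],[[0,0,1.0],[0,0,0],0],[[0,0,1.06],[0,0,0],0],[[0,0,1.1],[0,0,0],0],[[0,0,1.12],[0,0,0],0],[[0,0,1.12],[0,0,0],0]]'

```text
time_s: 14.78
eef_pos: [0.5279, -0.2151, 0.1438]
ee_rot: [0.629, 0.778, 0.0, 0.0]
ft_force: [-0.1, 0.6, 0.1]
opening: 0.0
```

Emit:
apply_moves --rows '[[[0,0,0.03],[0,0,0],0],[[0,0,0.06],[0,0,0],0],[[0,0,0.08],[0,0,0],0],[[0,0,0.08],[0,0,0],0]]'

```text
time_s: 15.12
eef_pos: [0.5281, -0.2152, 0.1422]
ee_rot: [0.629, 0.778, 0.0, 0.001]
ft_force: [-0.7, -0.2, 2.8]
opening: 0.0001
```

Emit:
apply_moves --rows '[[[0,0,0.03],[0,0,0],0],[[0,0,0.06],[0,0,0],0],[[0,0,0.06],[0,0,0],0]]'

```text
time_s: 15.37
eef_pos: [0.5281, -0.2151, 0.1405]
ee_rot: [0.629, 0.778, 0.0, 0.001]
ft_force: [0.2, -0.3, 5.6]
opening: -0.0003
```

Emit:
apply_moves --rows '[[[0,0,0.04],[0,0,0],0],[[0,0,0.08],[0,0,0],0],[[0,0,0.08],[0,0,0],0]]'

```text
time_s: 15.62
eef_pos: [0.5282, -0.2151, 0.1385]
ee_rot: [0.629, 0.778, 0.0, 0.001]
ft_force: [0.4, -0.4, 5.2]
opening: -0.0001
```

Emit:
apply_moves --rows '[[[0,0,0.04],[0,0,0],0],[[0,0,0.06],[0,0,0],0],[[0,0,0.06],[0,0,0],0]]'

```text
time_s: 15.87
eef_pos: [0.5283, -0.2151, 0.1373]
ee_rot: [0.629, 0.778, 0.0, 0.001]
ft_force: [0.3, 0.4, 5.6]
opening: -0.0004
```

Emit:
apply_moves --rows '[[[0,0,0.04],[0,0,0],0],[[0,0,0.04],[0,0,0],0],[[0,0,0.04],[0,0,0],0]]'

```text
time_s: 16.12
eef_pos: [0.5284, -0.215, 0.1361]
ee_rot: [0.629, 0.778, 0.0, 0.001]
ft_force: [0.7, 0.1, 4.8]
opening: -0.0003
```

Emit:
apply_moves --rows '[[[0,0,0.03],[0,0,0],0],[[0,0,0.03],[0,0,0],0],[[0,0,0.03],[0,0,0],0]]'

```text
time_s: 16.37
eef_pos: [0.5288, -0.215, 0.136]
ee_rot: [0.629, 0.778, 0.001, 0.001]
ft_force: [1.0, 0.7, 7.7]
opening: -0.0001
```

Emit:
apply_moves --rows '[[[0,0,0.03],[0,0,0],0],[[0,0,0.03],[0,0,0],0],[[0,0,0.03],[0,0,0],0]]'

```text
time_s: 16.62
eef_pos: [0.5291, -0.215, 0.1358]
ee_rot: [0.629, 0.778, 0.001, 0.002]
ft_force: [2.0, 2.0, 9.4]
opening: -0.0
```

Emit:
apply_moves --rows '[[[0,0,0.02],[0,0,0],0],[[0,0,0.02],[0,0,0],0],[[0,0,0.02],[0,0,0],0]]'

```text
time_s: 16.87
eef_pos: [0.5294, -0.2149, 0.1358]
ee_rot: [0.629, 0.778, 0.001, 0.002]
ft_force: [2.8, 2.1, 10.7]
opening: 0.0004
```

Emit:
apply_moves --rows '[[[0,0,0.04],[0,0,0],0],[[0,0,0.04],[0,0,0],0],[[0,0,0.04],[0,0,0],0]]'

```text
time_s: 17.12
eef_pos: [0.5299, -0.2149, 0.1356]
ee_rot: [0.628, 0.778, 0.002, 0.003]
ft_force: [2.3, 2.8, 13.1]
opening: -0.0002
```

Emit:
apply_moves --rows '[[[0,0,0.04],[0,0,0],0],[[0,0,0.04],[0,0,0],0],[[0,0,0.04],[0,0,0],0]]'

```text
time_s: 17.37
eef_pos: [0.5304, -0.2148, 0.1355]
ee_rot: [0.628, 0.778, 0.002, 0.004]
ft_force: [3.4, 4.9, 17.1]
opening: 0.0002
```

```bash
python3 -c "
from h import *
to(.5283,-.215,.1355,12.1)
save('scene','s8.png')
a,b=[cv2.GaussianBlur(cv2.imread('pics/raw_%s.png'%n),(0,0),.6) for n in('s7','s8')]
cv2.imwrite('pics/cmp8.png',cv2.convertScaleAbs(np.hstack([cv2.resize(i[110:165,185:245],None,fx=6.5,fy=6.5,interpolation=cv2.INTER_CUBIC) for i in(a,b)]),alpha=2))"
```

```text
pos [ 0.5304 -0.2148  0.1355] f [ 3.43  4.86 17.11] open 0.0002 t 17.37
shift [0.01, -0.083, -0.002] turn [0.09, 0.036, 0.007]
```

Pack is hard on the floor at 17 N. If I back off about 4 mm, a latched pack will stop pushing on the fingers.

Emit:
apply_moves --rows '[[[0,-0.04,-0.1],[0,0,0],0],[[0,-0.04,-0.25],[0,0,0],0],[[0,-0.04,-0.25],[0,0,0],0],[[0,-0.04,-0.25],[0,0,0],0]]'

```text
time_s: 17.75
eef_pos: [0.5265, -0.2152, 0.1371]
ee_rot: [0.629, 0.778, -0.0, -0.001]
ft_force: [-1.1, -0.3, 3.0]
opening: -0.0006
```

Emit:
apply_moves --rows '[[[0,0,-0.5],[0,0,0],0],[[0,0,-1.5],[0,0,0],0],[[0,0,-3],[0,0,0],0],[[0,0,-4],[0,0,0],0],[[0,0,-4],[0,0,0],0],[[0,0,-4],[0,0,0],0]]'

```text
time_s: 18.25
eef_pos: [0.5273, -0.2155, 0.24]
ee_rot: [0.629, 0.778, 0.0, 0.002]
ft_force: [-0.0, 0.3, -1.3]
opening: -0.0001
```

```bash
python3 -c "
from h import *
to(.5283,-.215,.1355,12.1)
save('scene','s9.png')
a,b=[cv2.imread('pics/raw_%s.png'%n) for n in('s7','s9')]
cv2.imwrite('pics/cmp9.png',cv2.convertScaleAbs(np.hstack([cv2.resize(i[110:165,185:245],None,fx=6.5,fy=6.5,interpolation=cv2.INTER_CUBIC) for i in(a,b)]),alpha=2))"
```

```text
pos [ 0.5273 -0.2155  0.24  ] f [-0.04  0.26 -1.31] open -0.0001 t 18.25
shift [0.022, 0.031, 4.179] turn [0.031, 0.025, -0.006]
```

View pics/cmp9.png

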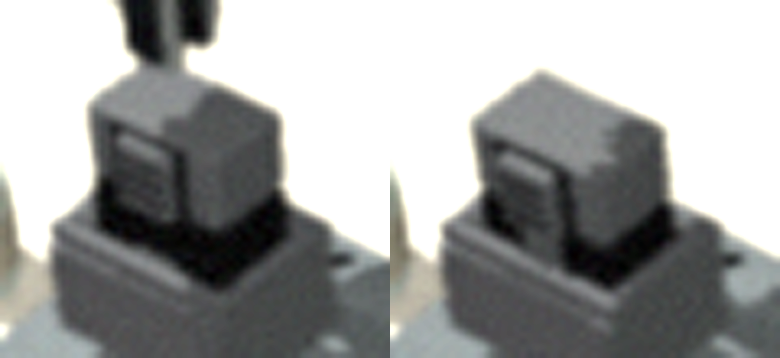

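The pack stays down by about 6.5 mm with the arm clear, and its tab is out, so it is latched. Handing in.

```bash
python3 -c "
from h import *
print(ctrl.finish_job(), telemetry.observe()['time_s'])"
```

```text
the job is handed in; nothing more can be done
the job is handed in; nothing more can be done
```

I moved the pack from the wheel's bay to the charger's cradle, where it is latched by every check I could make. The job was handed in at about 18 s; hand-in gives no verdict.

**Taking it out:** I squeezed the tab fully in at 22–32 N of grip and lifted the pack straight up. After the first few millimetres the wrist showed about the pack's weight and almost no side force.

**Putting it in:** I lowered it the same way round into the cradle. Side force peaked at about 3.7 N, and I moved the tool slightly to relieve it. I let go once the pack rested on the contact button, then pressed on its top with the shut fingers until it stopped hard. The highest reading there was 17 N at the wrist.

**Last checks:**
- **Latched:** With the arm raised clear, the last picture shows the pack upright and roughly 6.5 mm lower than when it rested on the button. The button would lift it if it were unlatched. The tab looks sprung out.
- **Not clean:** Just after I backed off about 2 mm, the wrist still read 3 N. I put that down to the moment right after the move, because the pack stayed down once the arm had gone.
- **Disagreement:** Before insertion, the scene camera put the pack about 2 mm sideways and several millimetres higher than the robot's own position implied. The pack still went in freely.
- **Bystanders:** I did not measure their positions at the end. The arm and pack were never sent close to any of them.

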